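# Load a furnace probe into the calibrator, set its clamp and lock it

## Robot

A 7-joint arm with a two-finger parallel gripper is mounted at the origin on the work surface. World frame = base frame: x ahead of the robot, y to its left, z up, the work surface at z = 0. Lengths are in m, angles in rad, forces in N, time in s.
With the tool pointing down it reaches from about 0.4 to 0.85 m from the base axis. Payload 10.4 kg.
Tool frame: the origin (TCP) lies on the centre line of the jaws, within the pads' length; the fingertips stand 8 mm ahead of it and the grasp point (between the pads) lies 11 mm behind it (r.finger_overhang is the distance from the TCP to the fingertips, in m); z points along the fingers, y is the line along which they close (so a half turn about z gives the same grasp; the last joint's range is limited). The gripper opens to 87 mm and grips with 3 to 60 N. Pads are 19 mm wide; open, the fingers measure 117 mm over their backs; the gripper's body (75 mm by 190 mm) begins 51 mm behind the grasp point.
Start: joints at [1.189, 0.332, -0.065, 1.46, 0.022, 1.35, -0.088], TCP at [0.219, -0.585, 0.231] pointing down, gripper open.
Joint ranges: [-2.6, 2.6], [-0.5, 2.12], [-1.47, 1.34], [0.16, 2.42], [-1.27, 4.41], [0.06, 2.06], [-2.6, 2.6]. Speed limits (rad/s): [2.22, 2.22, 2.79, 2.79, 3.14, 3.14, 3.14].

## Interface

Orientations are given as a unit quaternion [x, y, z, w].
In Python, from bench import r, vision gives the robot as it stands.
- The arm moves only by the tool drive_tool, never from a script. Its argument "series" is a list of rows, each a list of 2 entries, a list of its own where there are three numbers: the shift along the world's x, y, z in cm, then the turn about the world's z in degrees. A call has exactly 10 rows; each row shifts and turns the commanded pose from where the row before left it; what a row does not reach is not made up. A row lasts 1/8 s, in which the tool goes at most 62.5 mm and 10.7 degrees, less where a joint would pass 70% of its speed; a pose out of reach is approached as far as the arm can. A call with a gripper value outside its range is refused whole. "hand" is the closure, from 0 (fully open) to 1 (shut), set as the call begins (left out, the last holds). The fingers move at their own pace and stop on an object; "newtons" is the grip in N (left out, the last holds). Time passes only in rows, so rows that do not move let the fingers close, or fill a call up. It gives the time, the measured TCP pose, the force, the opening and the grip force at its end, in the units of the state.
- r.read_state(): the state, without advancing time (a new reading comes with each control period).
- vision.camera(name): name is "scene" or "top" or "wrist"; returns a dict with "color" (420x560x3 uint8, red, green, blue), "intrinsics" (3x3 intrinsics, pixels), "k1" (the pictures are not rectified: a ray, as slopes to the right and down, at radius r is drawn at 1 + k1 r^2 times it, then the intrinsics apply), "R" (3x3) and "t" (3): a world point X has camera coordinates R X + t; the wrist camera has in their place "mount" (4x4, takes a point from camera to tool coordinates, whose origin is the TCP and whose axes are the flange's). Camera axes: x right, y down, z forward; pixel columns grow to the right and rows downward; lengths in m; the calibration is good to about 2 mm. A picture is of the moment at which its call begins: read the wrist's pose just before it. There is no depth.
- r.close_job(): hands the job in; it is judged then, once.
The state is a dict: "time": time; "joint_positions": joint angles; "joint_vel": joint speeds; "joint_torque": joint torques, N m; "ee_pos": TCP position; "eef_rot": TCP orientation; "ft_force": force on the tool from outside, world axes, zero at the start; "torque": the same for the moment, N m; "width": finger opening in m; "grip_force": force on a finger pad.
Only numpy, scipy, OpenCV 4.12 (cv2) and the standard library are available. Lean on these libraries where they do the work, as an engineer would, in place of code of your own. Each camera call takes 0.05 s, during which the arm holds its last target. There are 200 camera calls.

## Task

Pick out the probe with the long thin stem, lay it in the calibrator's open channel with its stem pointing at the port and let go, then slide it along until its handle is fully home against the port's funnel. After that turn the tension knob clockwise until its bar is in line with the probe, let go of it, and finally press the raised cam lever down flat to lock the clamp. Leave all the other things on the bench where they are.

Things in the scene. Friction and masses are not known exactly. Their poses are not given: they have to be found in the camera images.
- calibrator: Fixed white box 150 x 120 x 90 mm high, an aluminium channel running up to its port. Origin on the bench under the middle of the box's port face. +x runs level along the channel and into the port; z up. The channel lies on the centre line (y = 0) from x = -235 to -20 mm; its outer end is open, with at least 70 mm of bare bench beyond.
- port (a point): Centre of the mouth of the round steel funnel in front of the port, 15 mm out from the box's face, 50 mm above the bench, axes as the calibrator. The funnel narrows from 31 to 14 mm over 15 mm; behind it the bore is 14 mm wide, 95 mm deep. A probe is home when its handle's front face rests on the funnel's rim.
- thin_probe_mid (a point): Centre of the handle of the loose thin-stemmed probe (0.16 kg): grey block 90 long, 28 wide, 40 mm high. Steel stem 12 mm thick, 105 mm long from the middle of its front. +x points to the stem's tip, 150 mm ahead of here, z up; rear face 45 mm behind. It is 20 mm up on the bench, 50 mm up in the channel. Grip the handle's upper half, so the fingertips clear the channel's lips.
- thin_probe_front (a point): Centre of the front face of the thin probe's handle, where the stem comes out (45 mm ahead of the handle's centre), axes as the probe.
- tension_knob (a joint): Angle of the tension knob on top of the calibrator, rad, growing clockwise seen from above. At 1.3 its bar is in line with the channel and with the two small raised steel marks at its ends, as wanted. It starts lower, between 0.1 and 0.7, and could go on to 2.6; at value q the bar's direction is 1.3 - q rad anticlockwise of the calibrator's +x. It stays where it is left.
- tension_knob_grip (a point): Point on the knob's vertical axis at the height to grip, 127 mm above the bench, 7 mm under the top of the bar, at x = 48 mm, y = 0 of the calibrator. The bar is 57 mm long, 14 mm wide, 32 mm high, on a black disc 60 mm across whose top is 23 mm below this point.
- cam_lever (a joint): Angle of the cam lever above level, rad: 0 is flat down (locked), where it stops. It starts raised between 0.7 and 1.0. Friction holds it where it is left; pressing it down takes about 2 to 5 N.
- cam_hinge (a point): Hinge axis of the cam lever, 102 mm above the bench, at x = 115 mm, y = -45 mm of the calibrator; the axis is along the calibrator's x and from it the lever reaches towards the calibrator's +y, rising. The lever is a steel bar 120 mm long, 16 mm wide and 10 mm thick with a 26 mm wide end; flat, its upper face is 107 mm above the bench.
- cam_lever_end (a point): Free end of the cam lever, 120 mm from its hinge, mid-thickness; its z is normal to the bar.
- thick_probe_mid (a point): Centre of the handle of the other probe (stem 24 mm thick and 65 mm long, too thick for the port; handle 90 x 28 x 40 mm, as the thin one). To be left alone.
- jar: Amber jar, 56 mm wide, 100 mm high; origin under its middle. To be left alone.
- beaker: White open cup, 72 mm wide, 90 mm high; origin under its middle. To be left alone.
- screwdriver: Screwdriver lying flat, 190 mm long, beyond the calibrator. To be left alone.
- weight: Steel weight with a knob, 44 mm wide, 68 mm high; origin under its middle. To be left alone.
- mouse: White computer mouse, 105 x 60 x 30 mm; origin under its middle. To be left alone.
- parts_tray: White open tray, 140 x 100 x 40 mm; origin under its middle. To be left alone.
- channel (a point): Point on the middle of the channel's floor, 30 mm above the bench, at x = -170 mm of the calibrator, axes as the calibrator. The floor is 31 mm wide between two lips that flare outward at 45 degrees and end 9 mm above the floor, 47 mm apart over all; the bar under them is 60 mm wide.
Things that resemble listed ones, but are neither listed nor needed, are in the scene too. Leave any green or red look-alike of the part that bears thin_probe_mid alone.

How it is judged:
By the outcome, as a careful person would: the job done as asked, in the order asked, and still so for the second after the job is handed in, with the robot touching nothing.
It also fails if it takes over 64 s, if anything falls off the work surface, if the arm or the gripper's body presses on something with over 40 N, if the wrist force passes 120 N, or if a joint passes its speed limit or range.

## Working session

There is one attempt and no reset: what is moved stays moved. The work goes in short steps, Python scripts to look and compute and a tool call to move; the robot and the scene stay as the last step left them, time stands still between calls to the robot, and variables do not carry over. Pictures are saved under pics/ and viewed, at most 11 in all, crops included, and the job is handed in when it is done.

Besides the shell and the picture viewer there is one more tool, called after "Emit:" by a JSON object that holds its "fn" and its "kwargs", one argument or row to a line. drive_tool: Moves the arm, as the interface text tells. Its arguments: {"type":"object","properties":{"series":{"type":"array"},"hand":{"type":"number"},"newtons":{"type":"number"}},"required":["series"]}

```bash
ls; mkdir -p pics
cat > h.py <<'E'
import numpy as np, cv2
from bench import r, vision
from scipy.spatial.transform import Rotation as Rn
def cam(n):
    s=r.read_state(); c=vision.camera(n)
    if 'mount' in c:
        T=np.eye(4); T[:3,:3]=Rn.from_quat(s['eef_rot']).as_matrix(); T[:3,3]=s['ee_pos']
        W=T@np.array(c['mount']); c['R']=W[:3,:3].T; c['t']=-W[:3,:3].T@W[:3,3]
    return {k:(np.array(v) if k!='k1' else v) for k,v in c.items()}
def ray(c,uv):
    K=c['intrinsics']; d=np.array([(uv[0]-K[0,2])/K[0,0],(uv[1]-K[1,2])/K[1,1]]); p=d.copy()
    for _ in range(20): p=d/(1+c['k1']*(p@p))
    return -c['R'].T@c['t'], c['R'].T@np.array([p[0],p[1],1.])
def onz(c,uv,z):
    o,d=ray(c,uv); return o+d*(z-o[2])/d[2]
def proj(c,X):
    q=c['R']@np.array(X)+c['t']; p=q[:2]/q[2]; p=p*(1+c['k1']*(p@p)); K=c['intrinsics']
    return np.array([K[0,0]*p[0]+K[0,2],K[1,1]*p[1]+K[1,2]])
def save(n,im,s=1): cv2.imwrite('pics/'+n,cv2.resize(im[...,::-1],None,fx=s,fy=s,interpolation=cv2.INTER_CUBIC))
E
python3 - <<'E'
from h import *
for n in('scene','top'):
    c=cam(n); save(n+'.png',c['color'],1.42); np.savez(n,**c); print(n,c['intrinsics'].tolist(),c['k1'],-c['R'].T@c['t'],c['R'][2])
s=r.read_state();print(s['time'],s['ee_pos'],s['eef_rot'],s['width'])
E
```

```text
pics
scene [[540.0950559429632, 0.0, 276.1710346495047], [0.0, 540.0950559429632, 207.01040109638785], [0.0, 0.0, 1.0]] -0.013435738267382986 [ 1.44138489 -1.06452229  1.24787946] [-0.50062008  0.60832763 -0.61588718]
top [[387.22387624714463, 0.0, 281.22688932082445], [0.0, 387.22387624714463, 214.25626229464612], [0.0, 0.0, 1.0]] -0.07385807003788172 [0.27363526 0.08599696 1.14078519] [ 0.20321106 -0.01211495 -0.97906001]
0.1 [ 0.21934077 -0.58488885  0.22984047] [ 9.83948969e-01  1.78448940e-01 -1.34850194e-04 -6.19472996e-04] 0.0865265591658029
```

View pics/scene.png

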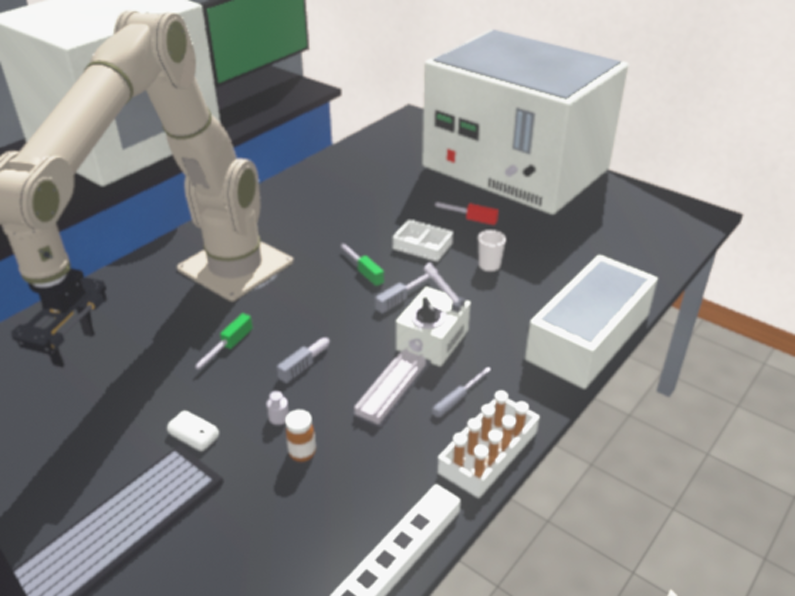

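View pics/top.png

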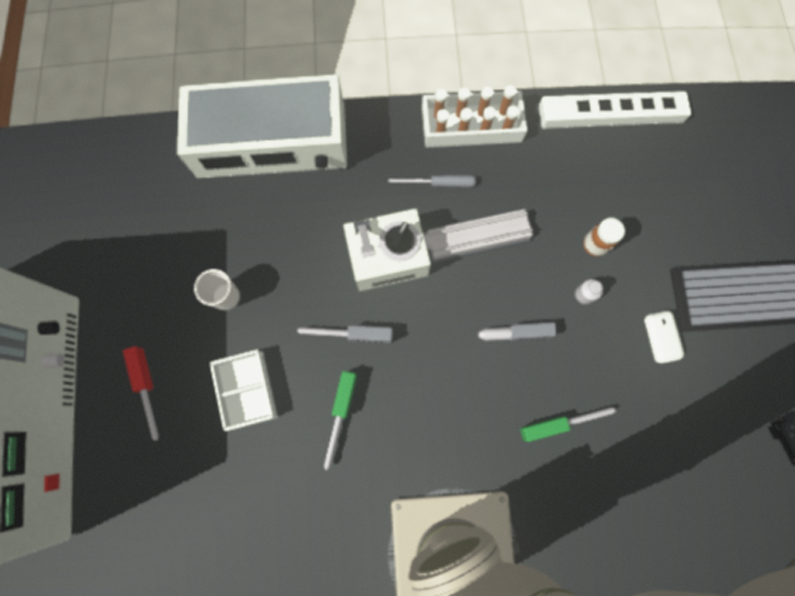

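Candidates for the wanted probe (top view, displayed px): the grey-handled one with a thin stem at (345,332) and the grey-handled one with a thick stem at (520,331). Also the green ones at (342,415) and (568,425), the red one at (140,390), and the screwdriver at (440,181). By the description I choose (345,332), whose stem points left, the same way as the port. I'll check it in a close crop.

Run:
```python
from h import *
t=np.load('top.npz'); s=np.load('scene.npz')
a=cv2.resize(t['color'][140:250,205:395],None,fx=4.2,fy=4.2,interpolation=cv2.INTER_CUBIC)
save('c1.png',a)
b=cv2.resize(s['color'][180:300,240:340],None,fx=5,fy=5,interpolation=cv2.INTER_CUBIC)
save('c2.png',b)
```

```text
(no output)
```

View pics/c1.png

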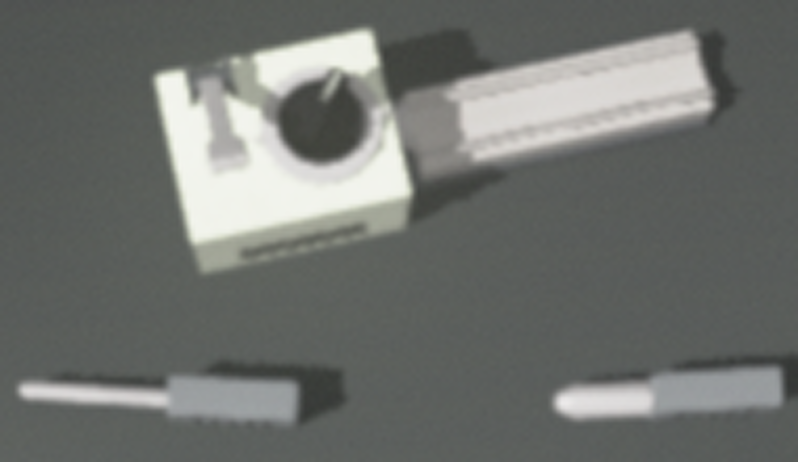

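View pics/c2.png

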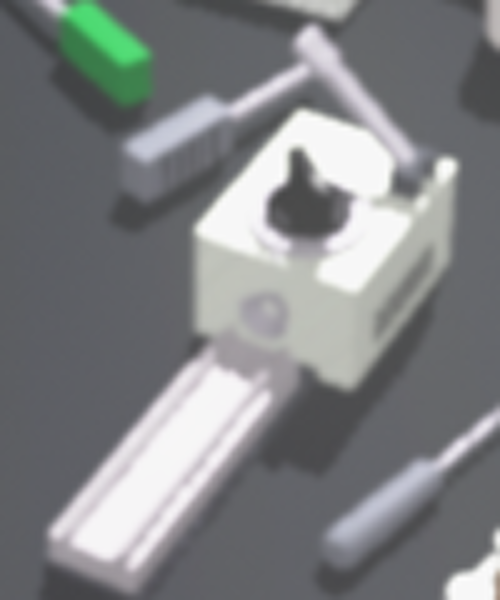

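c1 shows the thin probe with its handle at (235,397) and stem tip at (20,390), and the box top corners at (155,75), (372,30), (412,195) and (195,243). c2 shows the lever raised, with its end at (315,45), and the knob bar standing upright at (300,165). Next I'll compute coarse positions.

Run:
```python
from h import *
t=np.load('top.npz'); t={k:t[k] for k in t}; s=np.load('scene.npz'); s={k:s[k] for k in s}
f=lambda p:np.array(p)/4.2+[205,140]-0.4
g=lambda p:np.array(p)/5+[240,180]-0.4
C=[onz(t,f(p),.09)[:2] for p in [(155,75),(372,30),(412,195),(195,243)]]
C=np.array(C);print(C.round(4),[np.linalg.norm(C[i]-C[i-1]).round(4) for i in range(4)])
d=(C[0]-C[1])+(C[3]-C[2]); th=np.arctan2(d[1],d[0]); x=np.array([np.cos(th),np.sin(th)])
O=C.mean(0)-.075*x; print('cal',O,np.degrees(th))
H=[onz(t,f(p),.04)[:2] for p in [(168,375),(300,381),(298,413),(168,405)]];print(np.round(H,4),np.mean(H,0))
tip=onz(t,f((20,390)),.02);print('tip',tip)
# scene check
Cs=[onz(s,g(p),.09)[:2] for p in [(195,232),(300,108),(457,158),(350,300)]];print(np.round(Cs,4))
print(onz(s,g((210,97)),.04),onz(s,g((232,120)),.04),onz(s,g((125,150)),.04))
```

```text
[[0.6652 0.1757]
 [0.6878 0.0256]
 [0.5687 0.0073]
 [0.5452 0.1542]] [np.float64(0.1219), np.float64(0.1518), np.float64(0.1205), np.float64(0.1487)]
cal [0.62826322 0.01656975] 98.83356286337005
[[0.4661 0.1806]
 [0.456  0.0904]
 [0.434  0.0932]
 [0.4453 0.1816]] [0.45034214 0.136441  ]
tip [0.46573536 0.28627914 0.02      ]
[[0.5713 0.0045]
 [0.5439 0.1565]
 [0.6626 0.1786]
 [0.6924 0.0138]]
[0.44491576 0.17840372 0.04      ] [0.47491657 0.16667931 0.04      ] [0.43647454 0.09071663 0.04      ]
```

Emit:
{"fn": "drive_tool", "kwargs": {
  "series": [
    [[2.9,4.5,0],7],
    [[2.9,4.5,0],7],
    [[2.9,4.5,0],7],
    [[2.9,4.5,0],7],
    [[2.9,4.5,0],7],
    [[2.9,4.5,0],7],
    [[2.9,4.5,0],7],
    [[0.3,5.5,0],5],
    [[0.3,5.5,0],5],
    [[0.3,5.5,0],4]
  ],
  "hand": 0
}}

```text
time: 1.35
ee_pos: [0.4312, -0.1034, 0.2304]
eef_rot: [0.745, 0.667, -0.0, -0.0]
ft_force: [0.2, -0.1, -0.1]
width: 0.0868
grip_force: 0.0
```

Run:
```python
from h import *
s=r.read_state();c=cam('wrist');print(s['time'],s['ee_pos'],s['joint_positions'],Rn.from_quat(s['eef_rot']).as_matrix().round(3).tolist())
print(c['mount'].round(3),c['intrinsics'][0],c['k1'])
```

```text
1.35 [ 0.4311935  -0.10339937  0.23036709] [ 0.72390682 -0.0472157  -0.56650496  1.88485331 -0.02614334  1.29684971
  0.05511985] [[0.11, 0.994, -0.0], [0.994, -0.11, -0.0], [-0.0, -0.0, -1.0]]
[[ 0.001 -0.965 -0.263  0.072]
 [ 1.     0.001 -0.     0.   ]
 [ 0.    -0.263  0.965 -0.154]
 [ 0.     0.     0.     1.   ]] [305.80182169   0.         282.77214397] -0.065318309771867
```

Emit:
{"fn": "drive_tool", "kwargs": {
  "series": [
    [[1,5,0],0],
    [[1,5,0],0],
    [[1,5,0],0],
    [[0,5,0],0],
    [[0,2,0],0],
    [[0,0,0],0],
    [[0,0,0],0],
    [[0,0,0],0],
    [[0,0,0],0],
    [[0,0,0],0]
  ]
}}

```text
time: 2.65
ee_pos: [0.4616, 0.1144, 0.2306]
eef_rot: [0.746, 0.666, 0.0, 0.0]
ft_force: [-0.7, 0.6, 0.3]
width: 0.087
grip_force: 0.0
```

Run:
```python
from h import *
c=cam('wrist'); np.savez('w1',**c); save('w1.png',c['color'],1.42); print(r.read_state()['ee_pos'])
```

```text
[0.46154182 0.1145211  0.23060356]
```

View pics/w1.png

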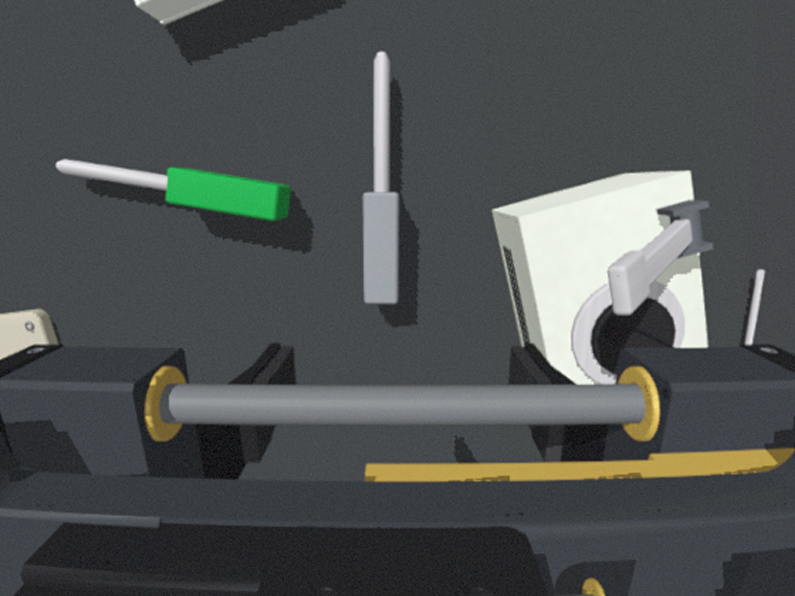

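The wrist view shows the thin probe head-on: handle at (363–398, 193–303) and stem tip at (381,53). The green decoy is well to the left, and the calibrator and lever are on the right. I'll refine with a contour.

Run:
```python
from h import *
t=np.load('w1.npz'); c={k:t[k] for k in t}
im=c['color']; sub=im[:230,240:300].astype(int)
g=sub.mean(2); m=((g>110)).astype(np.uint8)
m[:25]=0
cs,_=cv2.findContours(m,cv2.RETR_EXTERNAL,cv2.CHAIN_APPROX_NONE); k=max(cs,key=cv2.contourArea)
h=np.zeros_like(m); cv2.drawContours(h,[k],-1,1,-1)
rows=[(v,*np.where(h[v])[0][[0,-1]]+240) for v in range(h.shape[0]) if h[v].any()]
print([tuple(map(int,q)) for q in rows[::6]],rows[-1])
w=[(v,a,b) for v,a,b in rows if b-a>20]; n=[(v,a,b) for v,a,b in rows if b-a<=16]
z=.04
for v,a,b in (w[2],w[len(w)//2],w[-3]): 
    A,B=onz(c,(a-.5,v),z),onz(c,(b+.5,v),z); print(v,((A+B)/2).round(4),(B-A)[0].round(4))
F=onz(c,((w[0][1]+w[0][2])/2,w[0][0]-.5),z);Bk=onz(c,((w[-1][1]+w[-1][2])/2,w[-1][0]+.5),z);T=onz(c,((n[1][1]+n[1][2])/2,n[0][0]-.5),.02)
print('front',F,'rear',Bk,'tip',T, 'mid',(F+Bk)/2,np.linalg.norm(F-Bk)); d=T-Bk;print(np.degrees(np.arctan2(d[1],d[0])),np.degrees(np.arctan2(*(F-Bk)[1::-1])))
```

```text
[(36, 266, 270), (42, 263, 273), (48, 263, 273), (54, 263, 273), (60, 263, 273), (66, 263, 273), (72, 263, 273), (78, 263, 273), (84, 263, 273), (90, 263, 273), (96, 263, 273), (102, 263, 273), (108, 263, 273), (114, 263, 273), (120, 263, 273), (126, 263, 273), (132, 263, 273), (138, 255, 279), (144, 256, 279), (150, 256, 279), (156, 256, 279), (162, 256, 279), (168, 256, 279), (174, 256, 279), (180, 256, 279), (186, 256, 279), (192, 256, 279), (198, 256, 279), (204, 256, 279), (210, 256, 279)] (213, np.int64(258), np.int64(277))
138 [0.4517 0.1801 0.04  ] 0.0273
174 [0.4474 0.1406 0.04  ] 0.0269
210 [0.4421 0.0989 0.04  ] 0.0278
front [0.45262173 0.18264356 0.04      ] rear [0.44176131 0.09587174 0.04      ] tip [0.46522526 0.2885745  0.02      ] mid [0.44719152 0.13925765 0.04      ] 0.08744881999679516
83.05770377449943 82.86591753429721
```

Emit:
{"fn": "drive_tool", "kwargs": {
  "series": [
    [[-2.1,1.4,0],-0.5],
    [[0,0,-4],0],
    [[0,0,-4],0],
    [[0,0,-4],0],
    [[0,0,-4],0],
    [[0,0,-2],0],
    [[0,0,-1.3],0],
    [[0,0,-1],0],
    [[0,0,0],0],
    [[0,0,0],0]
  ]
}}

```text
time: 3.95
ee_pos: [0.441, 0.1289, 0.0282]
eef_rot: [0.749, 0.663, 0.0, 0.0]
ft_force: [-0.3, -0.2, 0.4]
width: 0.0871
grip_force: 0.0
```

Emit:
{"fn": "drive_tool", "kwargs": {
  "series": [
    [[0,0,0],0],
    [[0,0,0],0],
    [[0,0,0],0],
    [[0,0,0],0],
    [[0,0,0],0],
    [[0,0,0],0],
    [[0,0,0],0],
    [[0,0,0],0],
    [[0,0,0],0],
    [[0,0,0],0]
  ],
  "hand": 1,
  "newtons": 30
}}

```text
time: 5.2
ee_pos: [0.4407, 0.1288, 0.0277]
eef_rot: [0.749, 0.663, 0.0, 0.0]
ft_force: [1.5, -0.4, 1.3]
width: 0.028
grip_force: 29.9
```

Emit:
{"fn": "drive_tool", "kwargs": {
  "series": [
    [[0,0,2],0],
    [[0,0,4],0],
    [[0,0,4],0],
    [[0,0,4],0],
    [[0,0,3.5],0],
    [[0,-5,0],0],
    [[0,-5.5,0],0],
    [[0,-5.5,0],0],
    [[0,-5.5,0],0],
    [[0,-5.5,0],0]
  ]
}}

```text
time: 6.45
ee_pos: [0.4396, -0.1426, 0.2021]
eef_rot: [0.749, 0.663, -0.0, -0.0]
ft_force: [0.8, 0.1, -2.6]
width: 0.0278
grip_force: 29.8
```

Emit:
{"fn": "drive_tool", "kwargs": {
  "series": [
    [[4,-1,0],3],
    [[5,-1,0],4],
    [[5,0,0],4],
    [[5,0,0],3],
    [[2,0,-2],2],
    [[0,0,-2],0],
    [[0,0,-2],0],
    [[0,0,0],0],
    [[0,0,0],0],
    [[0,0,0],0]
  ]
}}

```text
time: 7.7
ee_pos: [0.6508, -0.1615, 0.1439]
eef_rot: [0.649, 0.761, 0.0, 0.001]
ft_force: [-0.3, 0.2, -2.2]
width: 0.0276
grip_force: 29.8
```

Run:
```python
from h import *
s=r.read_state(); print(s['ee_pos'],np.degrees(Rn.from_quat(s['eef_rot']).as_euler('zyx'))[0],s['width'])
t=np.load('top.npz'); t={k:t[k] for k in t}
f=lambda p:np.array(p)/4.2+[205,140]-0.4
A=onz(t,f((701,71)),.039);B=onz(t,f((465,120)),.039);d=B-A;print(A,B,np.linalg.norm(d),np.degrees(np.arctan2(d[1],d[0])))
c=cam('wrist'); np.savez('w2',**c); save('w2.png',c['color'],1.42)
```

```text
[ 0.65081354 -0.16146312  0.14390006] -99.03357924298156 0.027615400561880953
[ 0.66185066 -0.21102982  0.039     ] [ 0.63577702 -0.03839322  0.039     ] 0.17459446519601562 98.58858129727005
```

View pics/w2.png

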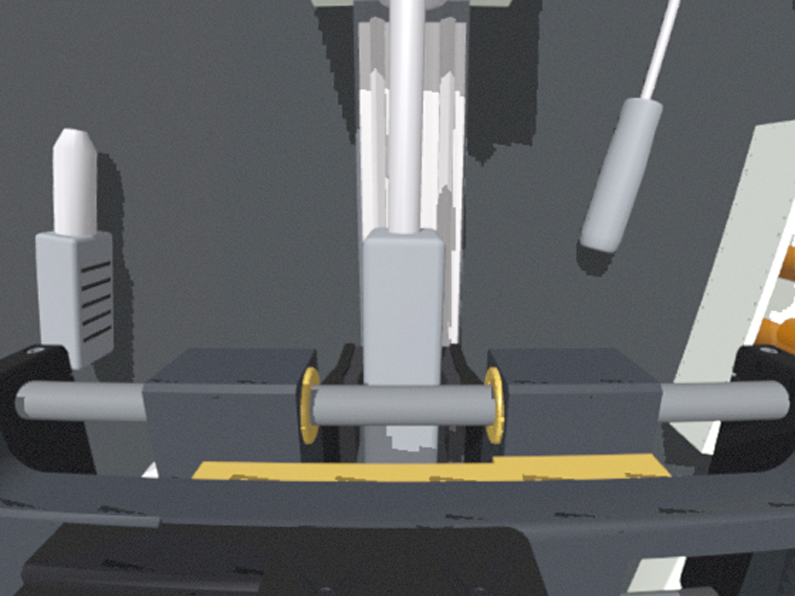

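The wrist view shows the held probe (handle 365–443, stem at 405) over the channel, whose base spans columns 358–468. It is parallel and slightly left of centre. The thick probe is to the left at (72,250).

Run:
```python
from h import *
t=np.load('w2.npz'); c={k:t[k] for k in t}
g=c['color'].astype(int).mean(2)
for v in (80,110,140):
    row=g[v,230:350]; m=np.where(row>90)[0]+230
    # lit channel span outer edges
    P=onz(c,(m[0]-.5,v),.036);Q=onz(c,(m[-1]+.5,v),.036); print(v,m[0],m[-1],((P+Q)/2).round(4),np.linalg.norm(P-Q).round(4))
    print(''.join('%4d'%x for x in row[15:110:2]))
# stem and handle: heights if TCP at .1439 -> handle centre z=.136
T=.136
for v,z in((60,T),(110,T),(200,T+.02)): 
    print(v,[onz(c,(u,v),z).round(4)[:2].tolist() for u in (402/1.42,405/1.42)])
```

```text
80 237 327 [ 0.6331 -0.0511  0.036 ] 0.0731
  57  60  62  87 181 246 246 247 237 221 202 199 198 185 230 206 219 228 240 247 249 239 226 219 203 182 179 245 243 244 247 247 193 221 220 218 197 184 241 245 245 133  64  53  61  60  54  59
110 235 348 [ 0.6445 -0.0727  0.036 ] 0.0934
  86  87  87 129 144 244 242 245 240 223 207 200 200 186 188 210 221 230 238 242 243 232 223 213 196 174 229 244 243 241 244 243 221 221 222 215 197 238 240 246 239  85  88  84  74  59  56  59
140 244 348 [ 0.6522 -0.096   0.036 ] 0.0879
  87  91  86 105 136 225 242 242 243 227 215 200 202 192 210 213 223 233 235 238 235 227 218 207 188 164 240 242 242 240 244 242 152 155 158 156 151 234 243 248 146  76  90  88  86  85  87  86
60 [[0.6347, -0.0567], [0.6357, -0.0566]]
110 [[0.6384, -0.0801], [0.6395, -0.0799]]
200 [[0.645, -0.1216], [0.646, -0.1215]]
```

Emit:
{"fn": "drive_tool", "kwargs": {
  "series": [
    [[0.5,-0.5,0],0],
    [[0,0,-2],0],
    [[0,0,-2],0],
    [[0,0,-2],0],
    [[0,0,-1],0],
    [[0,0,-0.6],0],
    [[0,0,-0.4],0],
    [[0,0,-0.3],0],
    [[0,0,-0.2],0],
    [[0,0,0],0]
  ]
}}

```text
time: 9.0
ee_pos: [0.6565, -0.1661, 0.0581]
eef_rot: [0.649, 0.761, 0.001, 0.001]
ft_force: [4.2, -0.7, -0.8]
width: 0.0281
grip_force: 29.8
```

Emit:
{"fn": "drive_tool", "kwargs": {
  "series": [
    [[0,0,0],0],
    [[0,0,0],0],
    [[0,0,0],0],
    [[0,0,0],0],
    [[0,0,0],0],
    [[0,0,0],0],
    [[0,0,2],0],
    [[0,0,3],0],
    [[0,0,3],0],
    [[0,0,0],0]
  ],
  "hand": 0
}}

```text
time: 10.25
ee_pos: [0.6573, -0.1663, 0.142]
eef_rot: [0.649, 0.761, 0.001, 0.003]
ft_force: [-0.2, -0.9, -1.1]
width: 0.0868
grip_force: 0.0
```

Run:
```python
from h import *
c=cam('wrist'); np.savez('w3',**c); t=cam('top'); np.savez('t3',**t); a=cv2.resize(t['color'][140:210,240:395],(560,253),interpolation=cv2.INTER_CUBIC)
save('w3.png',np.vstack([c['color'][:330],a]))
```

```text
(no output)
```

View pics/w3.png

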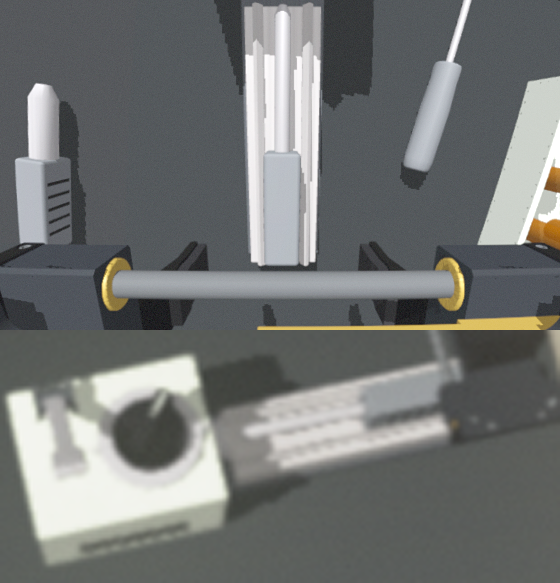

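The probe lies straight in the channel: handle at rows 152–264, column 282, and tip at (283,12). I'll locate its rear, along with the channel centreline.

Run:
```python
from h import *
t=np.load('w3.npz'); c={k:t[k] for k in t}
F=onz(c,(282.5,152),.07);R=onz(c,(282.5,264),.07);T=onz(c,(283,11),.05);E=onz(c,(284,262),.034);print(F,R,T,E,np.linalg.norm(F-R));d=T-R;print(np.degrees(np.arctan2(d[1],d[0])))
```

```text
[ 0.64893124 -0.11011968  0.07      ] [ 0.66291   -0.1974848  0.07     ] [ 0.6335502  -0.01121246  0.05      ] [ 0.66674354 -0.21167902  0.034     ] 0.08847637541501188
98.95713337097457
```

Emit:
{"fn": "drive_tool", "kwargs": {
  "series": [
    [[0.5,-3,0],0],
    [[0.5,-3,0],0],
    [[0,0,0],0],
    [[0,0,-2],0],
    [[0,0,-2],0],
    [[0,0,-2],0],
    [[0,0,-1.5],0],
    [[0,0,-1],0],
    [[0,0,0],0],
    [[0,0,0],0]
  ],
  "hand": 1,
  "newtons": 10
}}

```text
time: 11.6
ee_pos: [0.666, -0.2263, 0.0534]
eef_rot: [0.649, 0.761, 0.0, 0.001]
ft_force: [0.1, -0.7, -0.1]
width: 0.0015
grip_force: 0.0
```

Emit:
{"fn": "drive_tool", "kwargs": {
  "series": [
    [[-0.15,1,0],0],
    [[-0.15,1,0],0],
    [[-0.15,1,0],0],
    [[-0.15,1,0],0],
    [[-0.15,1,0],0],
    [[-0.15,1,0],0],
    [[-0.15,1,0],0],
    [[-0.15,1,0],0],
    [[0,0,0],0],
    [[0,0,0],0]
  ]
}}

```text
time: 12.85
ee_pos: [0.6532, -0.1458, 0.0522]
eef_rot: [0.649, 0.761, 0.0, -0.0]
ft_force: [0.1, -0.5, -0.7]
width: 0.0004
grip_force: 0.0
```

Emit:
{"fn": "drive_tool", "kwargs": {
  "series": [
    [[-0.12,0.8,0.1],0],
    [[-0.12,0.8,0.1],0],
    [[-0.12,0.8,0],0],
    [[-0.12,0.8,0],0],
    [[-0.08,0.5,0],0],
    [[-0.05,0.3,0],0],
    [[-0.05,0.3,0],0],
    [[-0.03,0.2,0],0],
    [[0,0,0],0],
    [[0,0,0],0]
  ]
}}

```text
time: 14.1
ee_pos: [0.6466, -0.1011, 0.0546]
eef_rot: [0.649, 0.761, 0.0, -0.0]
ft_force: [0.1, -0.2, 0.3]
width: 0.0004
grip_force: 0.0
```

Run:
```python
from h import *
s=r.read_state(); print(s['ee_pos'],s['ft_force'])
c=cam('wrist'); np.savez('w4',**c)
g=c['color'].astype(int).mean(2); print(g[0:250:4,282].astype(int).tolist())
```

```text
[ 0.64664686 -0.10112177  0.05462403] [ 0.06974814 -0.22935581  0.26682417]
[160, 163, 161, 161, 157, 167, 161, 166, 166, 171, 169, 169, 146, 168, 171, 139, 203, 200, 199, 197, 199, 198, 199, 198, 197, 198, 198, 197, 197, 196, 196, 197, 198, 199, 196, 199, 196, 197, 195, 198, 195, 195, 196, 197, 195, 195, 195, 195, 194, 195, 192, 192, 195, 193, 193, 193, 192, 192, 191, 192, 192, 190, 192]
```

Emit:
{"fn": "drive_tool", "kwargs": {
  "series": [
    [[-0.02,0.1,0],0],
    [[-0.02,0.1,0],0],
    [[-0.02,0.1,0],0],
    [[-0.02,0.1,0],0],
    [[-0.01,0.1,0],0],
    [[-0.01,0.1,0],0],
    [[0,0,0],0],
    [[0,0,0],0],
    [[0,0,0],0],
    [[0,0,0],0]
  ]
}}

```text
time: 15.4
ee_pos: [0.6457, -0.0965, 0.0546]
eef_rot: [0.649, 0.76, -0.0, 0.001]
ft_force: [1.4, -4.7, 0.2]
width: 0.0007
grip_force: 2.6
```

Emit:
{"fn": "drive_tool", "kwargs": {
  "series": [
    [[-0.02,0.1,0],0],
    [[0,0.1,0],0],
    [[0,0,0],0],
    [[0,0,0],0],
    [[0,0,0],0],
    [[0,0,0],0],
    [[0.1,-0.8,0],0],
    [[0.1,-0.8,1],0],
    [[0,0,4],0],
    [[0,0,5],0]
  ]
}}

```text
time: 16.65
ee_pos: [0.6468, -0.109, 0.1555]
eef_rot: [0.649, 0.761, -0.0, -0.001]
ft_force: [1.3, -1.8, 0.3]
width: 0.0008
grip_force: 0.0
```

Run:
```python
from h import *
s=r.read_state(); print(s['ee_pos'],s['ft_force'])
c=cam('wrist'); np.savez('w5',**c); save('w5.png',c['color'],1.42)
```

```text
[ 0.64680748 -0.10897765  0.15545269] [ 1.26577895 -1.77380947  0.29886906]
```

View pics/w5.png

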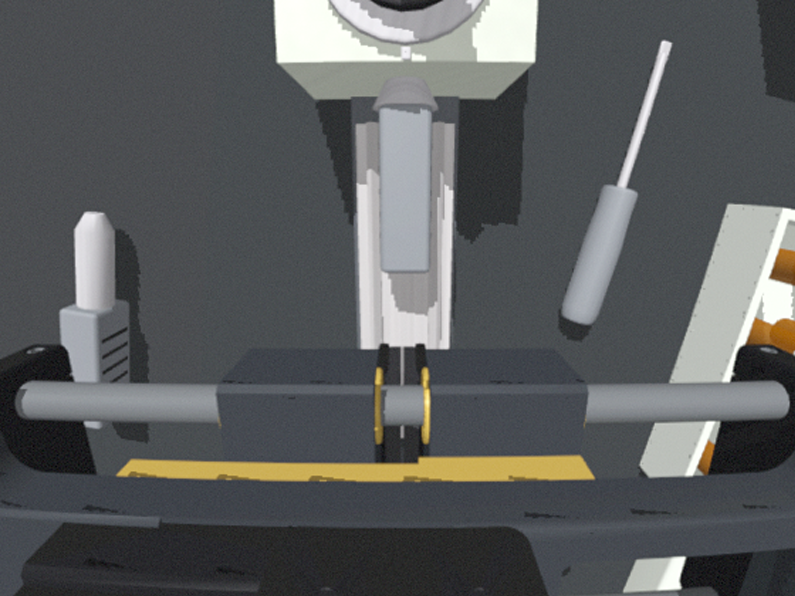

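The handle's front sits flush on the funnel rim at (405,108) and is centred in the channel, so the probe is home. The box's front edge runs from (276,62) to (536,64). Next I'll move up to look at the knob and lever.

Emit:
{"fn": "drive_tool", "kwargs": {
  "series": [
    [[0,0,4],0],
    [[0,2,4],0],
    [[-0.5,3,3],0],
    [[-0.5,3,0],0],
    [[0,0,0],0],
    [[0,0,0],0],
    [[0,0,0],0],
    [[0,0,0],0],
    [[0,0,0],0],
    [[0,0,0],0]
  ],
  "hand": 0
}}

```text
time: 17.95
ee_pos: [0.6374, -0.0294, 0.2645]
eef_rot: [0.649, 0.761, 0.0, -0.0]
ft_force: [0.3, -0.5, 0.9]
width: 0.0853
grip_force: 0.0
```

Run:
```python
from h import *
s=r.read_state(); print(s['ee_pos'],s['ft_force'])
c=cam('wrist'); np.savez('w6',**c); save('w6.png',c['color'],1.42)
t=np.load('w5.npz'); d={k:t[k] for k in t}
print(onz(d,np.array((276,62.5))/1.42,.09),onz(d,np.array((536.5,64))/1.42,.09),onz(d,np.array((406,108))/1.42,.068))
```

```text
[ 0.6373947  -0.0293611   0.26450986] [ 0.2607784  -0.46237203  0.90284054]
[0.56890654 0.00885497 0.09      ] [0.68894877 0.02752195 0.09      ] [0.63166342 0.00159551 0.068     ]
```

View pics/w6.png

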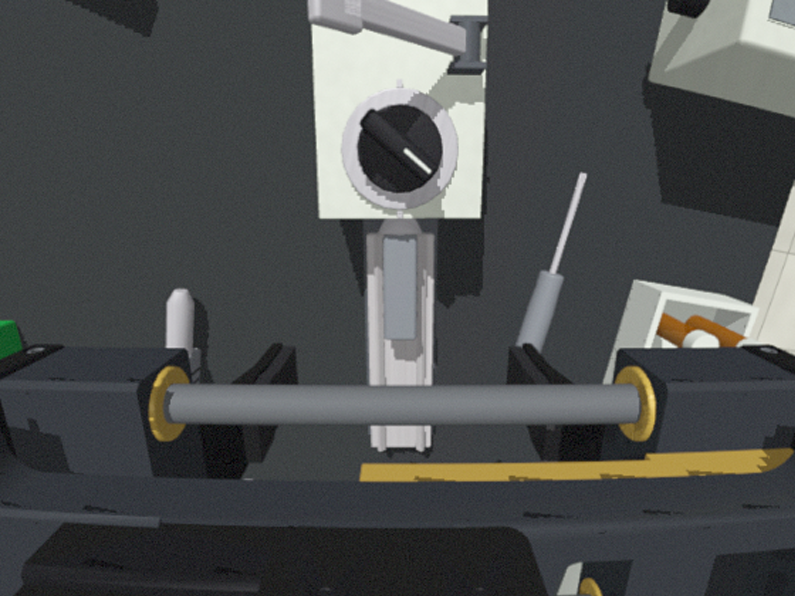

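The knob bar runs from about (364,118) to (433,178) on its disc at (400,149). The lever's hinge is at (467,45) and its end at (335,12), still raised. I'll compute the angles.

Run:
```python
from h import *
t=np.load('w6.npz'); c={k:t[k] for k in t}
O=np.array([.629,.017]);th=np.radians(98.8);x=np.array([np.cos(th),np.sin(th)]);y=np.array([-x[1],x[0]])
L=lambda P:np.r_[((P[:2]-O)@x),((P[:2]-O)@y)]
P=lambda u,z:L(onz(c,np.array(u)/1.42,z))
a,b=P((405,151),.134),P((430,174),.134);print('line',a.round(4),b.round(4),np.degrees(np.arctan2(*(a-b)[::-1])))
a,b=P((366,114),.134),P((434,176),.134);print('bar',a.round(4),b.round(4),np.linalg.norm(a-b),np.degrees(np.arctan2(*(a-b)[::-1])))
print('disc',P((400,149),.104),'marks',P((400,84),.092),P((400,213),.092),'hinge',P((467,43),.102))
o,d=ray(c,np.array((337,12))/1.42)
# lever end: intersect with plane cal x=.115
s=(.115-L(o)[0])/(d[:2]@x);e=o+d*s;yl=L(e);print('lever end',yl,e[2],np.degrees(np.arctan2(e[2]-.102,yl[1]+.045)),np.hypot(e[2]-.102,yl[1]+.045))
k=O+.048*x;print('knob',k,'lever flat end',O+.115*x+.065*y, 'hinge',O+.115*x-.045*y)
# dark mask for the bar via brightness
g=c['color'].mean(2).astype(int);print(g[74:134:3,245:320:3])
```

```text
line [ 0.046  -0.0032] [ 0.0321 -0.0191] 48.93991692818118
bar [0.0678 0.0208] [ 0.0309 -0.0217] 0.05627238722462743 49.0971654185968
disc [4.94523593e-02 1.23559761e-05] marks [0.09397237 0.00026242] [ 0.00508714 -0.00013641] hinge [ 0.11807473 -0.04416195]
lever end [0.115      0.03338317] 0.163684406255456 38.2013254396973 0.09974410671286424
knob [0.62165668 0.06443496] lever flat end [0.54717178 0.12070218] hinge [0.65587691 0.13753063]
[[230 228 219 216 210 209 213 212 212 171 102  69  41  58  67 125 140 142
  138 144 144 136 147 154 153]
 [229 226 208 213 210 103  82 157  66  54  35  40  36  41  36  39  34 109
  143 141 140 138 188 157 229]
 [229 209 208 213 122  46  62  43  41  36  37  38  37  36  45  36  43  54
   71 143 137 204 208 195 229]
 [215 203 210 171  26  48  57  63  43  39  39  42  42  41  39  39  42  55
   55  51 152 206 204 202 196]
 [206 204 211  44  41  52  55  59  60  52  42  34  40  41  41  37  56  55
   55  56  95 208 203 201 201]
 [205 205 213 128  31  42  47  51  55  60  49  40  37  33  45  49  53  55
   53  53  54 205 198 204 205]
 [203 205 212  88  26  3
[... 746 characters left out ...]
37  31  36  32  12  34  47  61 228 158
   51  48  48  44 141 204 200]
 [208 200 206  70  31  42  38  41  35  33  35  33  36  20  37  42  54 214
  173  48  46  50 143 201 200]
 [207 198 204 173  24  36  31  34  39  43  30  36  34  33  29  32  45  43
  190 202  36 103 205 203 203]
 [195 201 203 205  74  33  36  43  35  34  37  31  30  32  36  29  30  49
   40 101  48 134 204 200 194]
 [200 201 201 202 176  37  45  50  38  39  34  37  37  33  36  31  30  27
   38  27 131 139 202 199 159]
 [225 186 204 201 174 134  40  37  50  50  37  29  39  27  32  35  37  33
   33 132 133 197 202 189 161]
 [225 161 198 198 202 201 134  93  42  53  51  37  36  37  40  34  32  57
  131 135 133 146 199 155 226]]
```

Emit:
{"fn": "drive_tool", "kwargs": {
  "series": [
    [[-0.32,1.9,0],9.8],
    [[-0.32,1.9,0],9.8],
    [[-0.32,1.9,0],9.8],
    [[-0.32,1.9,0],9.8],
    [[-0.32,1.9,0],9.8],
    [[0,0,-3],0],
    [[0,0,-3],0],
    [[0,0,-3],0],
    [[0,0,0],0],
    [[0,0,0],0]
  ]
}}

```text
time: 19.25
ee_pos: [0.6219, 0.066, 0.176]
eef_rot: [0.275, 0.961, 0.0, 0.001]
ft_force: [0.1, -0.0, 0.4]
width: 0.087
grip_force: 0.0
```

Run:
```python
from h import *
s=r.read_state(); q=s['eef_rot'];print(s['ee_pos'],np.degrees(2*np.arctan2(q[1],q[0])),s['joint_positions'])
```

```text
[0.62194143 0.0660329  0.17595401] 148.0596648855965 [ 0.4155722   0.48266316 -0.79703664  1.50018185  0.35129101  1.30522372
  0.59706579]
```

Emit:
{"fn": "drive_tool", "kwargs": {
  "series": [
    [[0,0,-2],0],
    [[0,0,-2],0],
    [[0,0,-1],0],
    [[0,0,-0.7],0],
    [[0,0,0],0],
    [[0,0,0],0],
    [[0,0,0],0],
    [[0,0,0],0],
    [[0,0,0],0],
    [[0,0,0],0]
  ]
}}

```text
time: 20.5
ee_pos: [0.6214, 0.0658, 0.1176]
eef_rot: [0.275, 0.961, 0.0, 0.0]
ft_force: [-1.0, 0.6, 0.7]
width: 0.087
grip_force: 0.0
```

Emit:
{"fn": "drive_tool", "kwargs": {
  "series": [
    [[0,0,0],0],
    [[0,0,0],0],
    [[0,0,0],0],
    [[0,0,0],0],
    [[0,0,0],0],
    [[0,0,0],0],
    [[0,0,0],0],
    [[0,0,0],0],
    [[0,0,0],0],
    [[0,0,0],0]
  ],
  "hand": 1,
  "newtons": 20
}}

```text
time: 21.75
ee_pos: [0.6211, 0.0653, 0.1176]
eef_rot: [0.275, 0.961, -0.0, -0.0]
ft_force: [-4.1, -2.2, 3.8]
width: 0.0138
grip_force: 20.0
```

Emit:
{"fn": "drive_tool", "kwargs": {
  "series": [
    [[0,0,0],-6],
    [[0,0,0],-6],
    [[0,0,0],-6],
    [[0,0,0],-6],
    [[0,0,0],-6],
    [[0,0,0],-6],
    [[0,0,0],-6],
    [[0,0,0],-6],
    [[0,0,0],-1.3],
    [[0,0,0],0]
  ]
}}

```text
time: 23.0
ee_pos: [0.6208, 0.0652, 0.1175]
eef_rot: [0.651, 0.759, -0.001, -0.0]
ft_force: [-5.4, -3.3, 4.0]
width: 0.0136
grip_force: 20.0
```

Run:
```python
from h import *
s=r.read_state(); q=s['eef_rot'];print(s['ee_pos'],np.degrees(2*np.arctan2(q[1],q[0])),s['torque'],s['ft_force'],s['width'])
```

```text
[0.62077673 0.06516522 0.11754501] 98.71982343842224 [-0.75814247  1.13096585 -0.06231999] [-5.38040437 -3.2706246   3.97494065] 0.01359290984837093
```

Emit:
{"fn": "drive_tool", "kwargs": {
  "series": [
    [[0,0,0],0],
    [[0,0,0],0],
    [[0,0,0],0],
    [[0,0,0],0],
    [[0,0,0],0],
    [[0,0,2],0],
    [[0,0,4],0],
    [[0,0,4],0],
    [[0.2,-1.5,4],0],
    [[0.6,-4,2],0]
  ],
  "hand": 0
}}

```text
time: 24.25
ee_pos: [0.6299, 0.0132, 0.2822]
eef_rot: [0.649, 0.761, 0.002, 0.001]
ft_force: [0.6, -0.2, -0.2]
width: 0.0867
grip_force: 0.0
```

Emit:
{"fn": "drive_tool", "kwargs": {
  "series": [
    [[0.8,-5,0],0],
    [[0,0,0],0],
    [[0,0,0],0],
    [[0,0,0],0],
    [[0,0,0],0],
    [[0,0,0],0],
    [[0,0,0],0],
    [[0,0,0],0],
    [[0,0,0],0],
    [[0,0,0],0]
  ]
}}

```text
time: 25.5
ee_pos: [0.6374, -0.0392, 0.2775]
eef_rot: [0.651, 0.759, 0.0, -0.0]
ft_force: [-0.5, -0.7, -0.4]
width: 0.0871
grip_force: 0.0
```

Run:
```python
from h import *
s=r.read_state(); q=s['eef_rot'];print(s['ee_pos'],np.degrees(2*np.arctan2(q[1],q[0])))
c=cam('wrist'); np.savez('w7',**c); save('w7.png',c['color'][:200,180:380],3)
```

```text
[ 0.63737908 -0.03922892  0.27754278] 98.75589719365783
```

View pics/w7.png

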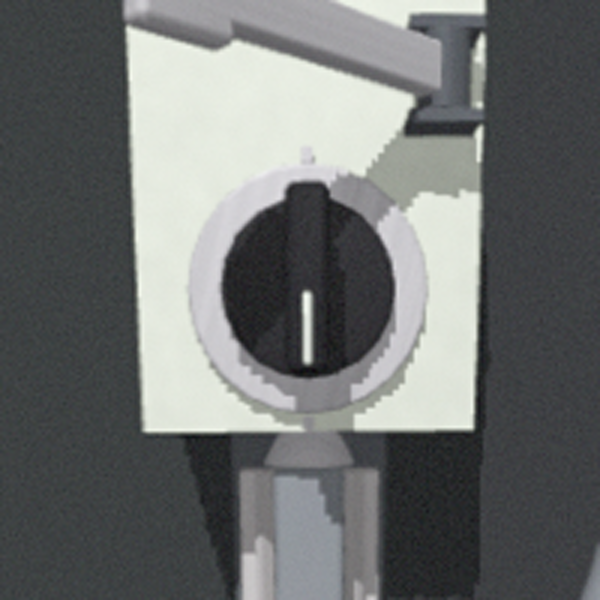

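The bar's white line is vertical at column 308, between the marks at (307,155) and (309,422), so it is aligned. The probe is still on the funnel. Next I'll press the lever with closed fingers.

Emit:
{"fn": "drive_tool", "kwargs": {
  "series": [
    [[-1.3,4.2,0],0],
    [[-1.3,4.2,0],0],
    [[-1.3,4.2,0],0],
    [[-1.2,4.2,0],0],
    [[0,0,0],0],
    [[0,0,-2],0],
    [[0,0,-2],0],
    [[0,0,-2],0],
    [[0,0,-1],0],
    [[0,0,0],0]
  ],
  "hand": 1
}}

```text
time: 26.8
ee_pos: [0.5864, 0.1281, 0.2072]
eef_rot: [0.651, 0.759, -0.0, -0.0]
ft_force: [1.0, 0.4, 0.5]
width: 0.0018
grip_force: 0.0
```

Emit:
{"fn": "drive_tool", "kwargs": {
  "series": [
    [[0,0,-1],0],
    [[0,0,-1],0],
    [[0,0,-1],0],
    [[0,0,-1],0],
    [[0,0,-1],0],
    [[0,0,-0.8],0],
    [[0,0,-0.8],0],
    [[0,0,-0.8],0],
    [[0,0,-0.6],0],
    [[0,0,0],0]
  ]
}}

```text
time: 28.05
ee_pos: [0.5862, 0.1287, 0.127]
eef_rot: [0.651, 0.759, -0.0, -0.0]
ft_force: [0.3, 0.5, 0.4]
width: 0.0007
grip_force: 0.0
```

Emit:
{"fn": "drive_tool", "kwargs": {
  "series": [
    [[0,0,-0.5],0],
    [[0,0,-0.5],0],
    [[0,0,-0.2],0],
    [[0,0,-0.2],0],
    [[0,0,-0.2],0],
    [[0,0,0],0],
    [[0,0,0],0],
    [[0,0,0],0],
    [[0,0,0],0],
    [[0,0,0],0]
  ]
}}

```text
time: 29.3
ee_pos: [0.5864, 0.1289, 0.115]
eef_rot: [0.651, 0.759, -0.0, 0.001]
ft_force: [-16.8, -4.5, 33.8]
width: 0.0003
grip_force: 16.8
```

Emit:
{"fn": "drive_tool", "kwargs": {
  "series": [
    [[0,0,0.3],0],
    [[0,0,1],0],
    [[0,0,4],0],
    [[0,0,4],0],
    [[0,0,4],0],
    [[0.8,-5,2],0],
    [[0.8,-5,0],0],
    [[0.8,-5,0],0],
    [[0.8,-4,0],0],
    [[0,0,0],0]
  ]
}}

```text
time: 30.55
ee_pos: [0.6186, -0.0659, 0.2641]
eef_rot: [0.653, 0.757, -0.001, 0.0]
ft_force: [-0.2, 0.7, 0.3]
width: -0.0001
grip_force: 0.0
```

Run:
```python
from h import *
s=r.read_state(); print(s['ee_pos'],s['ft_force'])
c=cam('wrist'); np.savez('w8',**c); t=cam('scene'); np.savez('s8',**t)
a=cv2.resize(c['color'][:240,130:410],None,fx=2.1,fy=2.1)[:, :588]
b=cv2.resize(t['color'][170:310,240:340],(360,504),interpolation=cv2.INTER_CUBIC)
im=np.zeros((504,794,3),np.uint8); im[:,:432]=cv2.resize(a,(432,370+134)) if 0 else 0
im[:370,:432]=cv2.resize(c['color'][:240,130:410],(432,370)); im[:,434:]=b
save('w8.png',im)
```

```text
[ 0.61859263 -0.06586182  0.26410564] [-0.17003997  0.68626176  0.31274645]
```

View pics/w8.png

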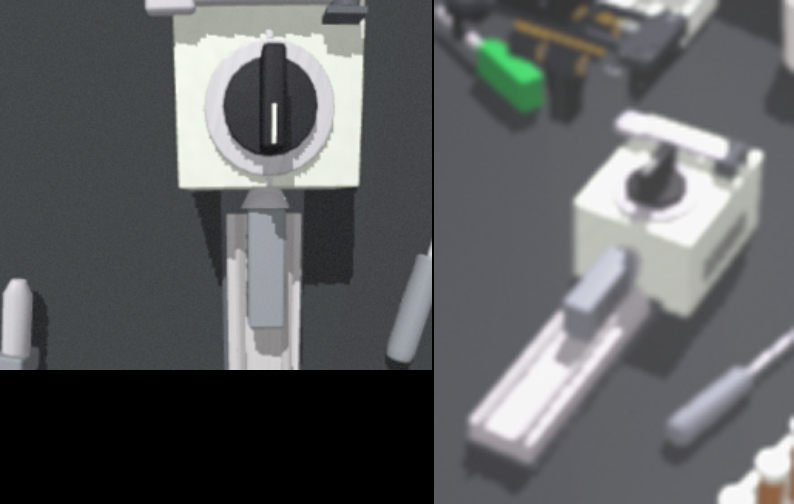

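The lever lies flat across the box (scene crop 625,122 to 735,155). The knob is aligned and the probe is on the funnel. I'll do one numeric check of the lever end, then hand in.

Run:
```python
from h import *
t=np.load('s8.npz'); c={k:t[k] for k in t}
O=np.array([.629,.018]);th=np.radians(98.8);x=np.array([np.cos(th),np.sin(th)]);y=np.array([-x[1],x[0]])
for a in (0,.1,.2):
    X=np.r_[O+.116*x+(-.045+.12*np.cos(a))*y,.105+.12*np.sin(a)]; p=proj(c,X); print(a,((p-[240,170])*3.6+[434,0]).round(1))
```

```text
0 [621.2 114.7]
0.1 [621.9 105. ]
0.2 [623.7  95.7]
```

```bash
python3 -c "
from bench import r; print(r.close_job())"
```

```text
the job is handed in; nothing more can be done
None
```

The job is handed in at about 31 s: the thin probe is home against the funnel, the knob bar is in line with the probe, the cam lever is pressed flat, and I deliberately moved nothing else on the bench.

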